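# Change the pass-label roll on the test bench's unwinder

## Robot

A 6-joint arm with a two-finger parallel gripper is mounted at the origin on the work surface. World frame = base frame: x ahead of the robot, y to its left, z up, the work surface at z = 0. Lengths are in mm, angles in rad, forces in N, time in s.
With the tool pointing down it reaches from about 275 to 750 mm from the base axis. Payload 10.2 kg.
Tool frame: the origin (TCP) lies midway between the tips of the shut fingers; the grasp point (between the pads) lies 19 mm behind it; z points along the fingers, y is the line along which they close (so a half turn about z gives the same grasp; the last joint's range is limited). The gripper opens to 85 mm and grips with 20 to 120 N. Pads are 22 mm wide; open, the fingers measure 114 mm over their backs; the gripper's body (76 mm by 85 mm) begins 54 mm behind the grasp point. The pads swing forward as they close: fully open they stand 13 mm farther back than shut.
Start: joints at [1.045, 0.313, 1.498, -0, 1.331, -0.223], TCP at [156.565, 501.117, 231.294] pointing down, gripper open.
Joint ranges: [-2.94, 2.94], [-0.97, 2.17], [0.19, 2.56], [-1.23, 4.37], [0.02, 3.11], [-2.88, 2.88]. Speed limits (rad/s): [2.39, 2.39, 3.01, 3.14, 3.14, 3.14].

## Interface

Orientations are given as a unit quaternion [w, x, y, z].
In Python, from rig import ctrl gives the robot as it stands.
- The arm moves only by the tool send_rows, never from a script. Its argument "targets" is a list of rows, each a list of 7 numbers: the closure, from -1 (fully open) to 1 (shut), so that 0 is half open, then the shift along the tool's x, y, z in m, then the turn, a rotation vector about the tool's x, y, z in rad. In form: [[claw, dx, dy, dz, ax, ay, az], ...]. A call has exactly 10 rows; each row shifts and turns the commanded pose from where the row before left it, along the tool's axes as they then stand; what a row does not reach is not made up. A row lasts 1/8 s, in which the tool goes at most 62.5 mm and 10.7 degrees, less where a joint would pass 70% of its speed; a pose out of reach is approached as far as the arm can. A call with a gripper value outside its range is refused whole. The fingers move at their own pace and stop on an object; "squeeze" is the grip in N (left out, the last holds). Time passes only in rows, so rows that do not move let the fingers close, or fill a call up. It gives the time, the measured TCP pose, the force, the opening and the grip force at its end, in the units of the state.
- ctrl.sense(): the state, without advancing time (a new reading comes with each control period).
- ctrl.capture(name): name is "scene" or "top" or "wrist"; returns a dict with "img" (384x512x3 uint8, red, green, blue), "camera_matrix" (3x3 intrinsics, pixels), "k1" (the pictures are not rectified: a ray, as slopes to the right and down, at radius r is drawn at 1 + k1 r^2 times it, then the intrinsics apply), "R" (3x3) and "t" (3): a world point X has camera coordinates R X + t. Camera axes: x right, y down, z forward; pixel columns grow to the right and rows downward; lengths in mm; the calibration is good to about 2 mm. A picture is of the moment at which its call begins. There is no depth.
- ctrl.finish_job(): hands the job in; it is judged then, once.
Trained networks look in a picture, given as the dict that the camera call returned (one of the last four; its "shot" number tells which), for a name from the list of things; names that differ only in an ending like _2 or _b are one class to them, and where a whole thing is asked for, a point or a joint stands for the part that bears it (a point fixed in the world has none). Each returns a list of dicts, best first, with "score" (0 to 1); they miss things now and then, are a little off and sometimes report something else, mostly with a low value. They report only what shows in the picture. A call takes as long as a camera call.
- ctrl.boxes_of(query, picture): "extent" ([left, top, width, height] in pixels, round what is visible of it).
- ctrl.landmark_of(query, picture): "point" ([column, row] in pixels: a listed point, or the origin of a listed thing).
The state is a dict: "time_s": time; "joints": joint angles; "dq": joint speeds; "tau": joint torques, N m; "eef_pos": TCP position; "ee_rot": TCP orientation; "force": force on the tool from outside, world axes, zero at the start; "wrist_torque": the same for the moment, N m; "grip_width": opening from 0.0 (shut) to 1.0 (fully open); "grip_force": force on a finger pad.
Only numpy, scipy, OpenCV 4.12 (cv2) and the standard library are available. Lean on these libraries where they do the work, as an engineer would, in place of code of your own. Each camera call takes 0.05 s, during which the arm holds its last target. There are 200 camera calls.

## Task

The pass labels have run out. Swing the tension arm on the label unwinder clear, lift the spent cardboard core off the spindle and put it in the black scrap bin; then take the green label roll from the stock tray and lower it, without dropping it, over the spindle until it sits fully down on the platter, and swing the arm back until its roller rests against the new roll. Leave everything else on the bench as it stands.

Things in the scene. Friction and masses are not known exactly. Their poses are not given: they have to be found in the camera images.
- unwinder: The label unwinder, fixed to the bench: a grey base box, 170 x 220 mm, top 30 mm over the bench, carrying platter, spindle and tension arm. Origin on the bench under the spindle's axis; the base reaches 85 mm to its -x, +x and -y sides and 135 mm to +y.
- spindle_seat (a point): Foot of the label unwinder's upright white spindle: on its axis at the upper face of the round aluminium platter (124 mm across), 42 mm over the bench. Axes: those of the unwinder's base, z up. The spindle is 22 mm in diameter and rises 80 mm above this point, the last 12 mm a cone narrowing to 10 mm. Platter and spindle turn freely.
- tension_pivot (a point): The vertical hinge axis of the tension arm, 110 mm to +y of the spindle axis in the base's axes; the point is given at the height of the blue knob, 155 mm over the bench (the hinge boss itself, 26 mm in diameter, ends at 66 mm).
- tension_knob (a point): Middle of the blue knob (18 mm in diameter, 32 mm tall, its middle 155 mm over the bench) on top of the tension arm's upright black rubber roller (14 mm in diameter, from 57 to 129 mm over the bench). Knob and roller share one vertical axis, 113 mm from the hinge axis; the arm that carries them is a flat bar 8 mm wide, 50 to 56 mm over the bench.
- tension_arm (a joint): Angle of the tension arm, rad, 0 to 1.4. At 0 the roller just clears the spent core, its axis 24 mm to -x of the spindle axis (base axes). Growing values swing it away, clockwise seen from above; at about 0.13 it would touch a full roll on the spindle, at 1.0 it stands about 125 mm from the spindle. Light friction, under 1 N at the knob; it stays where it is left.
- core_mid (a point): Middle of the spent core, a plain brown cardboard tube 33 mm outside, 26 mm inside, 70 mm tall, standing on the platter with the spindle through it; the point is on its axis half-way up, z along the axis. About 20 g.
- green_roll_mid (a point): Middle (on the axis, half-way up) of the full roll of green labels: 62 mm in diameter, 70 mm tall, with a 26 mm bore right through; z along the axis. It stands upright in the stock tray. About 0.2 kg.
- red_roll_mid (a point): Middle of the roll of red labels, the same size as the green one, standing in the stock tray. To be left alone.
- yellow_roll_mid (a point): Middle of the roll of yellow labels, the same size as the green one, standing in the stock tray. To be left alone.
- stock_tray: Low open cardboard tray fixed to the bench, 240 mm along its x, 100 mm along its y, walls 15 mm high and 3 mm thick, floor 3 mm; origin under its middle, on the bench. The three rolls stand in a row along its x, in any order, about 74 mm apart, so only about 12 mm is free between neighbours while the y sides are free above the walls.
- scrap_bin: Open black plastic bin fixed to the bench, 150 mm along its x, 130 mm along its y, 90 mm high, walls and floor 4 mm; origin under its middle, on the bench.
- bottle_mid (a point): Middle of a blue solvent bottle with a yellow band and white spout, 58 mm in diameter, 150 mm tall (the point is 70 mm over the bench). To be left standing.
- multimeter_mid (a point): Middle of a yellow multimeter lying flat, 140 x 68 x 41 mm (the point is 15 mm over the bench). To be left alone.
- tape_mid (a point): Middle of an amber masking-tape ring lying flat, 96 mm in diameter, 25 mm high. To be left alone.
- brush_mid (a point): A black antistatic brush lying flat, 140 mm long (the point is 10 mm over the bench). To be left alone.
- scanner: Barcode scanner in its stand, fixed to the bench: round foot 90 mm in diameter, grey head about 110 mm long pointing to its -x, 195 mm tall; origin under the middle of the foot.

How it is judged (in metres and radians):
On the way, in this order (a step that is already met when the one before it is completed fails the run):
1. the spent core lies in the scrap bin (x of core_mid in the frame of scrap_bin between -0.071 and 0.071 m and y of core_mid in the frame of scrap_bin between -0.061 and 0.061 m and z of core_mid in the frame of scrap_bin below 0.085 m), for 0.2 s.
2. the green roll is on the spindle, fully down on the platter (horizontal distance between green_roll_mid and spindle_seat below 0.005 m and z of green_roll_mid in the frame of spindle_seat below 0.039 m and angle between green_roll_mid's own z axis and vertical below 0.08 rad), for 0.2 s.
At the end, for the whole second after the job is handed in: The spent core is in the scrap bin; the green roll is upright on the spindle, its axis within 5 mm of the spindle's, its middle no more than 39 mm above the platter (35 mm when fully down); the tension arm's roller axis is within 42 mm of the roll's axis (38 mm when they touch) (all of step 1 and all of step 2 and horizontal distance between tension_knob and green_roll_mid below 0.042 m).
It fails at once if the green roll is dropped down the spindle (faster than 0.5 m/s) (horizontal distance between green_roll_mid and spindle_seat below 0.02 m and z of green_roll_mid in the frame of spindle_seat below 0.11 m and linear speed of green_roll above 0.5 m/s).
It fails at once if another roll is moved by more than 25 mm (distance of any of red_roll_mid, yellow_roll_mid from where it was at the start of the episode above 0.025 m).
It fails at once if the bottle, multimeter, tape or brush is moved by more than 25 mm (distance of any of bottle_mid, multimeter_mid, tape_mid, brush_mid from where it was at the start of the episode above 0.025 m).
It also fails if it takes over 72 s, if anything falls off the work surface, if the arm or the gripper's body presses on something with over 40 N, if the wrist force passes 120 N, or if a joint passes its speed limit or range.

## Working session

There is one attempt and no reset: what is moved stays moved. The work goes in short steps, Python scripts to look and compute and a tool call to move; the robot and the scene stay as the last step left them, time stands still between calls to the robot, and variables do not carry over. Pictures are saved under pics/ and viewed, at most 12 in all, crops included, and the job is handed in when it is done.

Besides the shell and the picture viewer there is one more tool, called after "Request:" as a command line: name --pt "numbers of a row" for each row, then --argument value for the rest. send_rows: Moves the arm, as the interface text tells. Its arguments: {"type":"object","properties":{"targets":{"type":"array"},"squeeze":{"type":"number"}},"required":["targets"]}

```bash
ls; mkdir -p pics
cat > h.py <<'E'
import numpy as np, cv2
from rig import ctrl
def ray(p,px):
    K=np.array(p["camera_matrix"]);d=np.linalg.solve(K,[px[0],px[1],1.])[:2];u=d.copy()
    for _ in range(20): u=d/(1+p["k1"]*(u@u))
    R=np.array(p["R"]);t=np.array(p["t"]).ravel()
    return -R.T@t, R.T@np.array([u[0],u[1],1.])
def atz(p,px,z):
    c,d=ray(p,px);return c+d*(z-c[2])/d[2]
def proj(p,X):
    q=np.array(p["R"])@np.array(X,float)+np.array(p["t"]).ravel();u=q[:2]/q[2];u=u*(1+p["k1"]*(u@u))
    return (np.array(p["camera_matrix"])@[u[0],u[1],1.])[:2]
def tri(ps,pxs):
    A=np.zeros((3,3));b=np.zeros(3);L=[]
    for p,x in zip(ps,pxs):
        c,d=ray(p,x);d=d/np.linalg.norm(d);M=np.eye(3)-np.outer(d,d);A+=M;b+=M@c;L.append((c,M))
    X=np.linalg.solve(A,b);return X,max(np.linalg.norm(M@(X-c)) for c,M in L)
def save(p,n): cv2.imwrite("pics/"+n+".png",np.array(p["img"])[:,:,::-1])
E
python3 - <<'E'
from h import *
S=ctrl.capture("scene");T=ctrl.capture("top")
cv2.imwrite("pics/a.png",np.vstack([S["img"],T["img"]])[:,:,::-1][:, :] if 0 else cv2.resize(np.hstack([S["img"],T["img"]])[:,:,::-1],(800,300)))
save(T,"top");save(S,"scene")
Z=dict(unwinder=0,spindle_seat=42,tension_pivot=155,tension_knob=155,core_mid=77,green_roll_mid=38,red_roll_mid=38,yellow_roll_mid=38,stock_tray=0,scrap_bin=0,bottle_mid=70,multimeter_mid=15,tape_mid=12,brush_mid=10,scanner=0)
for n,z in Z.items():
    o=[]
    for p in(S,T):
        l=ctrl.landmark_of(n,p)
        if l: o.append((round(l[0]["score"],2),np.round(l[0]["point"]),np.round(atz(p,l[0]["point"],z)[:2])))
        else:o.append(None)
    print(n,*o)
print(ctrl.sense())
for p in(S,T):print(ray(p,[256,192]))
E
```

```text
pics
unwinder None (0.7, array([263., 176.]), array([582., -39.]))
spindle_seat (0.85, array([260., 224.]), array([594., -51.])) (0.68, array([267., 168.]), array([595., -48.]))
tension_pivot (0.42, array([250., 193.]), array([567., -49.])) (0.67, array([220., 165.]), array([576.,  65.]))
tension_knob (0.19, array([262., 223.]), array([ 633., -123.])) (0.89, array([270., 171.]), array([561., -51.]))
core_mid (0.69, array([259., 214.]), array([589., -44.])) (0.59, array([265., 165.]), array([595., -42.]))
green_roll_mid (0.72, array([280., 130.]), array([489., 334.])) (0.79, array([118., 212.]), array([487., 330.]))
red_roll_mid (0.84, array([300., 137.]), array([563., 329.])) (0.84, array([124., 181.]), array([566., 320.]))
yellow_roll_mid (0.83, array([261., 126.]), array([425., 324.])) (0.71, array([121., 244.]), array([407., 320.]))
stock_tray (0.92, array([278., 141.]), array([490., 320.])) (0.91, array([127., 214.]), array([487., 318.]))
scrap_bin (0.86, array([175., 313.]), array([ 506., -352.])) (0.83, array([383., 201.]), array([ 512., -358.]))
bottle_mid (0.61, array([165., 
[... 696 characters left out ...]
-04,
        7.76296211e-05,  4.44869535e-04]), 'tau': array([ 2.65719946e-04, -4.12154174e+01, -2.59909916e+01, -1.05228492e-04,
        3.48591047e-04, -1.36549195e-05]), 'eef_pos': array([156.5634869 , 501.12770744, 231.29570583]), 'ee_rot': array([1.92899695e-06, 1.50836423e-01, 9.88558735e-01, 6.52175683e-06]), 'force': array([-0.32614208,  0.63898786, -0.20444055]), 'wrist_torque': array([-0.02274452,  0.02907274,  0.02437893]), 'grip_force': 0.0, 'grip_width': 0.9985378166508244}
(array([ 881.66141862, -660.56932528,  954.30481253]), array([-0.2870539 ,  0.58784115, -0.75635716]))
(array([3.50553103e+02, 5.14757616e-01, 1.04814501e+03]), array([ 0.17812647, -0.01940639, -0.98384961]))
```

View pics/top.png

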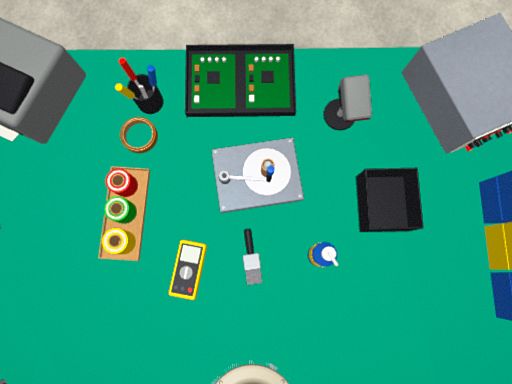

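View pics/scene.png

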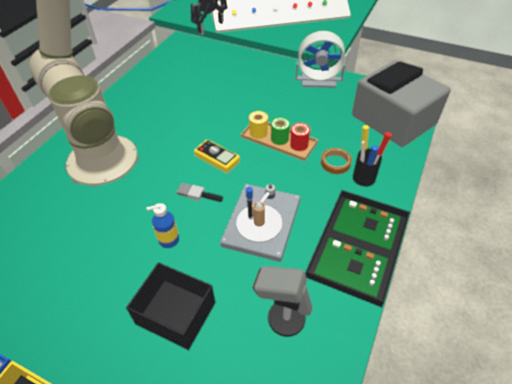

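Run:
```python
from h import *
T=ctrl.capture("top");S=ctrl.capture("scene")
def g(n,pts,z):
    P=np.array([atz(T,p,z)[:2] for p in pts]);print(n,np.round(P).tolist(),'c',P.mean(0).round(1),
     'edges',[(round(np.linalg.norm(P[(i+1)%4]-P[i])),round(np.degrees(np.arctan2(*(P[(i+1)%4]-P[i])[::-1])),1)) for i in range(len(P))] if len(P)==4 else '')
g('base',[(212,149),(294,139),(302,200),(221,211)],30)
g('boss',[(223,176)],66); g('knobtop',[(270,170)],171)
g('platter',[(267,172)],42)
g('tray',[(112,167),(149,168),(139,260),(99,260)],15)
g('bin',[(358,170),(416,168),(422,230),(360,231)],90)
hsv=cv2.cvtColor(T["img"],cv2.COLOR_RGB2HSV)
# knob blue blob
m=cv2.inRange(hsv,(100,120,60),(130,255,255));n,l,s,c=cv2.connectedComponentsWithStats(m)
for i in range(1,n):
    if s[i,4]>15 and 250<c[i,0]<290: print('blue',s[i],c[i],atz(T,c[i],165).round(1))
for n,q in(('green',"green_roll_mid"),('red',"red_roll_mid")):
    b=ctrl.boxes_of(q,T)[0]["extent"];print(n,np.round(b,1))
X=[ctrl.landmark_of("green_roll_mid",p)[0]["point"] for p in(T,S)];print('green tri',tri([T,S],X))
for n in("spindle_seat","core_mid"):
    X=[ctrl.landmark_of(n,p)[0]["point"] for p in(T,S)];print(n,tri([T,S],X))
A=T["img"][130:220,200:312];B=T["img"][155:270,90:160]
cv2.imwrite("pics/crop.png",np.hstack([cv2.resize(A,None,fx=4,fy=4)[:360],cv2.resize(B,(219,360))])[:,:,::-1])
```

```text
base [[652.0, 95.0], [677.0, -123.0], [512.0, -138.0], [487.0, 71.0]] c [581.8 -23.8] edges [(219, np.float64(-83.5)), (165, np.float64(-174.8)), (211, np.float64(97.0)), (167, np.float64(8.1))]
boss [[570.0, 63.0]] c [570.4  63.5] edges 
knobtop [[559.0, -49.0]] c [559.4 -49.2] edges 
platter [[585.0, -49.0]] c [584.9 -48.7] edges 
tray [[610.0, 359.0], [606.0, 262.0], [367.0, 279.0], [369.0, 380.0]] c [487.8 320.2] edges [(97, np.float64(-92.3)), (240, np.float64(175.9)), (100, np.float64(88.9)), (242, np.float64(-4.8))]
bin [[576.0, -271.0], [579.0, -414.0], [426.0, -414.0], [426.0, -266.0]] c [ 501.5 -341.3] edges [(143, np.float64(-88.8)), (153, np.float64(-179.8)), (148, np.float64(90.2)), (150, np.float64(-1.9))]
blue [267 166   7  10  58] [269.94827586 170.25862069] [560.2 -49.4 165. ]
green [103.4 197.1  34.5  26.2]
red [107.6 165.8  28.5  30.1]
green tri (array([494.13839045, 325.10278253,  46.90948964]), np.float64(2.4250313900912737))
spindle_seat (array([596.53577634, -52.18847777,  48.48399806]), np.float64(3.250113821555122))
core_mid (array([593.25589262, -45.59654078,  80.244927  ]), np.float64(1.102095093455851))
```

View pics/crop.png

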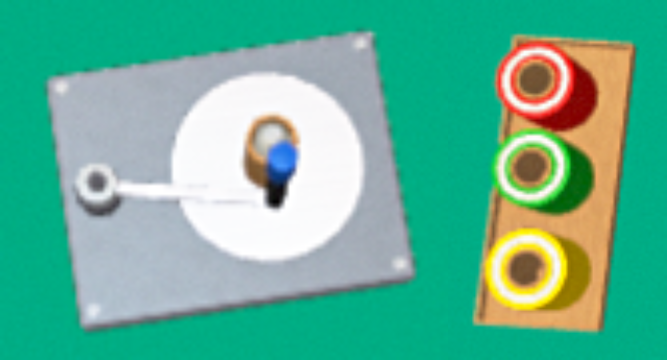

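The top view shows the base at about 6.7° yaw, spindle near (585,-49), hinge (571,62), knob (560,-49), green roll in the middle of the tray. I'll move toward the knob with fingers shut.

Request:
send_rows --pt "1 -0.044 -0.0307 0 0 0 0" --pt "1 -0.044 -0.0307 0 0 0 0" --pt "1 -0.044 -0.0307 0 0 0 0" --pt "1 -0.044 -0.0307 0 0 0 0" --pt "1 -0.044 -0.0307 0 0 0 0" --pt "1 -0.044 -0.0307 0 0 0 0" --pt "1 -0.044 -0.0307 0 0 0 0" --pt "1 -0.044 -0.0307 0 0 0 0" --pt "1 -0.044 -0.0307 0 0 0 0" --pt "1 -0.044 -0.0307 0 0 0 -0.1" --squeeze 25

```text
time_s: 3.35
eef_pos: [485.9, 75.2, 231.4]
ee_rot: [0.0, 0.1, 0.995, 0.0]
force: [0.2, 0.5, 0.3]
grip_width: 0.001
grip_force: 0.0
```

```bash
cat >> h.py <<'E'
from scipy.spatial.transform import Rotation as Ro
def to(x,y,z,yaw=None):
    """tool-frame shift (mm) to world point; yaw = world heading (deg) wanted of tool x; az turn needed"""
    s=ctrl.sense();w=s["ee_rot"];R=Ro.from_quat([w[1],w[2],w[3],w[0]]).as_matrix()
    d=R.T@(np.array([x,y,z])-s["eef_pos"]);a=np.degrees(np.arctan2(R[1,0],R[0,0]))
    print('t',s["time_s"],'tcp',s["eef_pos"].round(1),'yaw',a.round(1),'tilt',R[:,2].round(3),'q6',s["joints"][5].round(2),'shift',d.round(1),'az',None if yaw is None else np.radians(-((yaw-a+180)%360-180)).round(3),'wid',round(s["grip_width"],3))
E
python3 - <<'E'
from h import *
to(584,-51,146,174.3)
W=ctrl.capture("wrist");save(W,"w1")
c,d=ray(W,[256,192]);print(c.round(1),d.round(3))
for n,z in dict(tension_knob=155,tension_pivot=155,spindle_seat=42,core_mid=77).items():
    l=ctrl.landmark_of(n,W)
    if l:print(n,l[0]["score"],np.round(l[0]["point"]),atz(W,l[0]["point"],z).round(1))
E
```

```text
t 3.35 tcp [485.9  75.2 231.4] yaw 168.5 tilt [ 0.  0. -1.] q6 -1.46 shift [-121.3 -104.1   85.5] az -0.101 wid 0.001
[406.6  91.9 374. ] [ 0.304 -0.058 -0.951]
tension_knob 0.65 [133. 311.] [563.9 -51.1 155. ]
spindle_seat 0.72 [135. 312.] [ 647.2 -122.8   42. ]
core_mid 0.55 [172. 280.] [586.8 -43.   77. ]
```

View pics/w1.png

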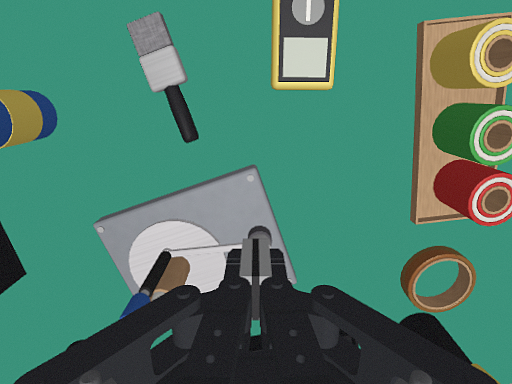

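Wrist view agrees: knob at (133,311) maps to (564,-51). I'm approaching the far side of the knob.

Request:
send_rows --pt "1 -0.04 -0.036 0 0 0 0" --pt "1 -0.04 -0.035 0 0 0 0" --pt "1 -0.04 -0.035 0 0 0 0" --pt "1 -0.001 0 0.03 0 0 -0.05" --pt "1 0 0 0.035 0 0 -0.05" --pt "1 0 0 0.02 0 0 0" --pt "1 0.0114 -0.0016 0 0 0 0.1" --pt "1 0.0114 -0.0016 0 0 0 0.1" --pt "1 0.0114 -0.0016 0 0 0 0.1" --pt "1 0.0114 -0.0016 0 0 0 0.1"

```text
time_s: 4.85
eef_pos: [536.2, -44.7, 146.6]
ee_rot: [0.0, 0.25, 0.968, 0.0]
force: [1.1, -0.7, -1.0]
grip_width: -0.001
grip_force: 0.3
```

Run:
```python
from h import *
to(585,-49,200)
W=ctrl.capture("wrist")
T=ctrl.capture("top")
for p in(W,T):
  l=ctrl.landmark_of("tension_knob",p)
  if l:print(l[0]["score"],np.round(l[0]["point"]),atz(p,l[0]["point"],155).round(1))
```

```text
t 4.85 tcp [536.2 -44.7 146.6] yaw 151.1 tilt [ 0.001 -0.    -1.   ] q6 -1.37 shift [-44.9  19.8 -53.3] az None wid -0.001
0.6 [255. 227.] [519.  -34.6 155. ]
```

Request:
send_rows --pt "1 0.0114 -0.0016 0 0 0 0.1" --pt "1 0.0114 -0.0016 0 0 0 0.1" --pt "1 0.0114 -0.0016 0 0 0 0.1" --pt "1 0.0114 -0.0016 0 0 0 0.1" --pt "1 0.0114 -0.0016 0 0 0 0.1" --pt "1 0.0114 -0.0016 0 0 0 0.1" --pt "1 0.0114 -0.0016 0 0 0 0.1" --pt "1 -0.015 0 0 0 0 0" --pt "1 -0.015 0 -0.05 0 0 -0.1" --pt "0 0 0 -0.05 0 0 -0.1"

```text
time_s: 6.3
eef_pos: [485.9, -27.1, 247.6]
ee_rot: [-0.0, 0.478, 0.878, -0.0]
force: [0.6, 0.1, -0.4]
grip_width: 0.195
grip_force: 0.0
```

Run:
```python
from h import *
to(585,-49,200,160)
W=ctrl.capture("wrist");T=ctrl.capture("top");S=ctrl.capture("scene")
save(W,"w2")
for nm,p in(("W",W),("T",T),("S",S)):
 for n,z in dict(tension_knob=155,spindle_seat=42,core_mid=77).items():
  l=ctrl.landmark_of(n,p)
  if l:print(nm,n,round(l[0]["score"],2),np.round(l[0]["point"]),atz(p,l[0]["point"],z).round(1))
```

```text
t 6.3 tcp [485.9 -27.1 247.6] yaw 122.8 tilt [-0. -0. -1.] q6 -0.87 shift [-72.1  71.4  47.6] az -0.649 wid 0.195
W tension_knob 0.72 [271. 137.] [469.5  21.9 155. ]
W spindle_seat 0.69 [314. 225.] [588.9 -50.3  42. ]
W core_mid 0.98 [322. 235.] [589.8 -45.3  77. ]
T tension_knob 0.57 [241. 214.] [461.3  16.6 155. ]
S tension_knob 0.66 [230. 162.] [467.3  30.6 155. ]
S spindle_seat 0.73 [260. 223.] [593.9 -48.2  42. ]
S core_mid 0.51 [259. 212.] [586.3 -40.8  77. ]
```

View pics/w2.png

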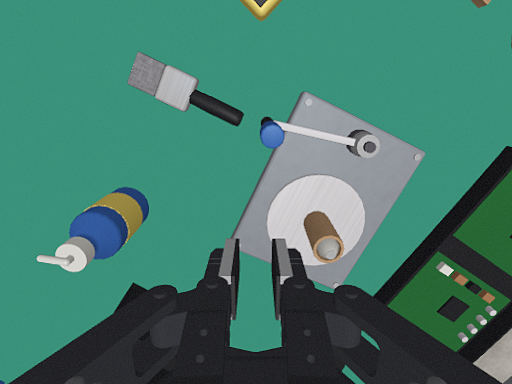

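Run:
```python
from h import *
W=ctrl.capture("wrist")
for px,z in(((316,220),42),((327,249),112),((329,248),122),((366,147),66)): print(px,atz(W,px,z).round(1))
g=cv2.cvtColor(W["img"],cv2.COLOR_RGB2HSV)
m=cv2.inRange(g,(8,70,60),(20,200,255));m[:, :280]=0;m[:190]=0;m[280:]=0;m[:,380:]=0
n,l,s,c=cv2.connectedComponentsWithStats(m);print(s[1:][s[1:,4]>40])
to(586,-48,72)
```

```text
(316, 220) [585.7 -41.5  42. ]
(327, 249) [585.4 -44.5 112. ]
(329, 248) [581.2 -39.4 122. ]
(366, 147) [571.   62.3  66. ]
[[304 213  41  52 878]]
t 6.95 tcp [485.2 -25.5 246. ] yaw 122.6 tilt [-0.001  0.    -1.   ] q6 -0.86 shift [-73.3  72.9 174. ] az None wid 0.502
```

Request:
send_rows --pt "-1 -0.0355 0.0365 0 0 0 0" --pt "-1 -0.0356 0.0365 0.02 0 0 0" --pt "-1 0 0 0.05 0 0 0" --pt "-1 0 0 0.05 0 0 0" --pt "-1 0 0 0.034 0 0 0" --pt "-1 0 0 0.02 0 0 0" --pt "0.6 0 0 0 0 0 0" --pt "0.6 0 0 0 0 0 0" --pt "0.6 0 0 0 0 0 0" --pt "0.6 0 0 0 0 0 0" --squeeze 25

```text
time_s: 8.2
eef_pos: [586.0, -46.0, 73.5]
ee_rot: [0.001, 0.481, 0.877, 0.001]
force: [3.4, 3.9, 3.3]
grip_width: 0.372
grip_force: 25.6
```

Request:
send_rows --pt "1 0 0 -0.01 0 0 0" --pt "1 0 0 -0.025 0 0 0" --pt "1 0 0 -0.035 0 0 0" --pt "1 0 0 -0.047 0 0 0" --pt "1 -0.035 -0.038 0 0 0 0" --pt "1 -0.035 -0.038 0 0 0 0" --pt "1 -0.035 -0.038 0 0 0 0" --pt "1 -0.035 -0.038 0 0 0 0" --pt "1 -0.035 -0.039 0 0 0 0" --pt "1 -0.036 -0.039 0 0 0 0"

```text
time_s: 9.45
eef_pos: [503.7, -349.4, 189.6]
ee_rot: [-0.0, 0.481, 0.877, -0.0]
force: [-0.5, 0.5, -0.5]
grip_width: 0.372
grip_force: 26.7
```

Run:
```python
from h import *
T=ctrl.capture("top");W=ctrl.capture("wrist")
for nm,p in(("T",T),("W",W)):
 for n,z in dict(scrap_bin=0,core_mid=195).items():
  l=ctrl.landmark_of(n,p)
  if l:print(nm,n,round(l[0]["score"],2),np.round(l[0]["point"]),atz(p,l[0]["point"],z).round(1))
to(506,-348,60)
save(W,"w3")
```

```text
T scrap_bin 0.71 [382. 201.] [ 510.6 -355.2    0. ]
W scrap_bin 0.66 [263. 173.] [ 511.3 -353.3    0. ]
W core_mid 0.88 [254. 260.] [ 501.3 -355.4  195. ]
t 9.75 tcp [ 504.9 -346.8  189.4] yaw 122.6 tilt [-0.  0. -1.] q6 -1.36 shift [ -1.6   0.3 129.4] az None wid 0.371
```

View pics/w3.png

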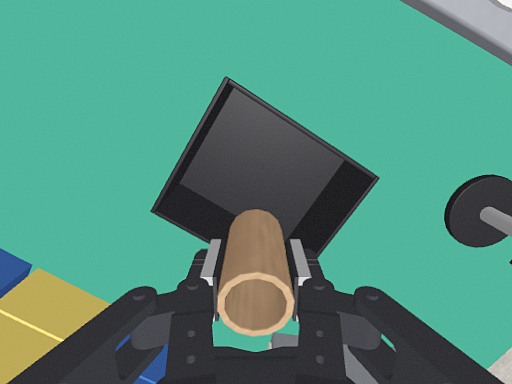

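The core hangs over the bin, with its centre near (263,173). Lowering it and letting go.

Request:
send_rows --pt "1 -0.003 0.001 0.045 0 0 0" --pt "1 0 0 0.045 0 0 0" --pt "1 0 0 0.033 0 0 0" --pt "0 0 0 0 0 0 0" --pt "0 0 0 0 0 0 0" --pt "0 0 0 -0.03 0 0 0" --pt "0 0 0 -0.05 0 0 0" --pt "-0.5 0 0 -0.05 0 0 0" --pt "-1 0 0 -0.05 0 0 0" --pt "-1 0 0 0 0 0 0"

```text
time_s: 11.0
eef_pos: [508.3, -350.5, 252.8]
ee_rot: [0.005, 0.48, 0.877, -0.002]
force: [-0.1, 0.5, -0.7]
grip_width: 0.998
grip_force: 0.0
```

Run:
```python
from h import *
W=ctrl.capture("wrist");T=ctrl.capture("top")
for nm,p in(("T",T),("W",W)):
  l=ctrl.landmark_of("core_mid",p)
  if l:print(nm,round(l[0]["score"],2),np.round(l[0]["point"]),atz(p,l[0]["point"],25).round(1))
to(487,322,200,175.5)
h=cv2.cvtColor(T["img"],cv2.COLOR_RGB2HSV)
l=ctrl.landmark_of("green_roll_mid",T);print(l[0]["point"],atz(T,l[0]["point"],38))
```

```text
T 0.74 [384. 196.] [ 520.6 -353.5   25. ]
W 0.6 [253. 156.] [ 503.8 -346.4   25. ]
t 11.2 tcp [ 506.9 -349.4  245.7] yaw 122.6 tilt [-0.001  0.001 -1.   ] q6 -1.36 shift [576.5 344.5  46.3] az -0.924 wid 0.999
[117.8, 210.3] [491.21171253 331.27744884  38.        ]
```

Request:
send_rows --pt "-1 0.048 0.0287 0 0 0 0" --pt "-1 0.048 0.0287 0 0 0 0" --pt "-1 0.048 0.0287 0 0 0 0" --pt "-1 0.048 0.0287 0 0 0 0" --pt "-1 0.048 0.0287 0 0 0 0" --pt "-1 0.048 0.0287 0 0 0 0" --pt "-1 0.048 0.0287 0 0 0 0" --pt "-1 0.048 0.0287 0 0 0 0" --pt "-1 0.048 0.0287 0 0 0 0" --pt "-1 0.048 0.0287 0 0 0 0"

```text
time_s: 12.5
eef_pos: [490.3, 211.1, 245.7]
ee_rot: [-0.0, 0.481, 0.877, -0.0]
force: [0.3, -0.2, 0.9]
grip_width: 0.997
grip_force: 0.0
```

Request:
send_rows --pt "-1 0.048 0.0287 0 0 0 0" --pt "-1 0.048 0.0287 0 0 0 0" --pt "-1 0 0 0 0 0 -0.18" --pt "-1 0 0 0 0 0 -0.18" --pt "-1 0 0 0 0 0 -0.18" --pt "-1 0 0 0 0 0 -0.18" --pt "-1 0 0 0 0 0 -0.18" --pt "-1 0 0 0 0 0 -0.02" --pt "-1 0 0 0 0 0 0" --pt "-1 0 0 0 0 0 0"

```text
time_s: 13.75
eef_pos: [487.5, 321.1, 246.1]
ee_rot: [-0.0, 0.042, 0.999, -0.0]
force: [-0.3, 0.0, -0.7]
grip_width: 1.0
grip_force: 0.0
```

Run:
```python
from h import *
W=ctrl.capture("wrist")
save(W,"w4")
for n,z in dict(green_roll_mid=38,red_roll_mid=38,yellow_roll_mid=38,stock_tray=0).items():
  l=ctrl.landmark_of(n,W)
  if l:print(n,round(l[0]["score"],2),np.round(l[0]["point"]),atz(W,l[0]["point"],z).round(1))
to(487,322,200,175.5)
```

```text
green_roll_mid 0.56 [261. 173.] [497.4 327.7  38. ]
red_roll_mid 0.56 [264. 227.] [567.5 326.8  38. ]
yellow_roll_mid 0.64 [254. 101.] [413.7 326.1  38. ]
stock_tray 0.6 [261. 162.] [491.3 328.5   0. ]
t 14.0 tcp [487.6 321.1 246.3] yaw 175.2 tilt [ 0. -0. -1.] q6 -1.11 shift [ 0.7  0.9 46.3] az -0.005 wid 1.003
```

View pics/w4.png

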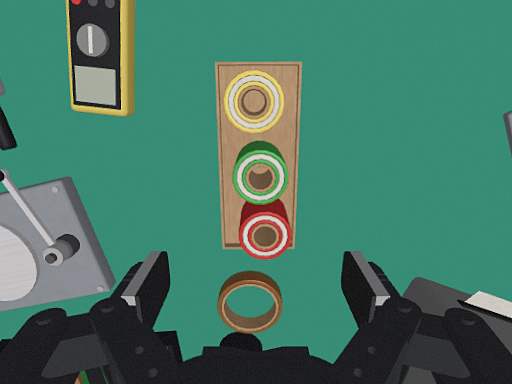

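The green roll's top ring is centred near (260,176), red (265,235), yellow (254,101); tool yaw matches the tray.

Run:
```python
from h import *
W=ctrl.capture("wrist")
h=cv2.cvtColor(W["img"],cv2.COLOR_RGB2HSV)
m=cv2.inRange(h,(50,140,130),(75,255,255));m[:,:200]=0;m[:,320:]=0
n,l,s,c=cv2.connectedComponentsWithStats(m);print(s[1:][s[1:,4]>60])
for px in((260,176),(265,235),(254,101)): print(px,atz(W,px,73).round(1))
for y in(-31,31): pass
print('edges',atz(W,(233,176),73).round(1),atz(W,(287,176),73).round(1),atz(W,(260,148),73).round(1),atz(W,(260,204),73).round(1))
print(proj(W,[487,321,73]))
```

```text
[[233 162  27  42  64]
 [256 163  23  32  80]
 [265 167  23  36  66]]
(260, 176) [491.4 326.6  73. ]
(265, 235) [562.1 326.9  73. ]
(254, 101) [413.3 326.7  73. ]
edges [489.  297.5  73. ] [493.8 355.7  73. ] [461.1 329.   73. ] [523.6 324.1  73. ]
[254.47232814 172.46566765]
```

Request:
send_rows --pt "-1 -0.003 0.005 0.05 0 0 0" --pt "-1 0 0 0.05 0 0 0" --pt "-1 0 0 0.05 0 0 0" --pt "-1 0 0 0.04 0 0 0" --pt "-1 0 0 0.028 0 0 0" --pt "-1 0 0 0 0 0 0" --pt "0.2 0 0 0 0 0 0" --pt "0.2 0 0 0 0 0 0" --pt "0.2 0 0 0 0 0 0" --pt "0.2 0 0 0 0 0 0" --squeeze 40

```text
time_s: 15.3
eef_pos: [491.9, 326.1, 30.2]
ee_rot: [0.001, 0.041, 0.999, 0.001]
force: [-1.0, -2.1, 7.4]
grip_width: 0.721
grip_force: 44.2
```

Request:
send_rows --pt "0.2 0 0 -0.03 0 0 0" --pt "0.2 0 0 -0.05 0 0 0" --pt "0.2 0 0 -0.055 0 0 0" --pt "0.2 0 0 -0.05 0 0 0" --pt "0.2 -0.0155 -0.0453 0 0 0 0" --pt "0.2 -0.0155 -0.0453 0 0 0 0" --pt "0.2 -0.0155 -0.0453 0 0 0 0" --pt "0.2 -0.0155 -0.0453 0 0 0 0" --pt "0.2 -0.0155 -0.0453 0 0 0 0" --pt "0.2 -0.0155 -0.0453 0 0 0 0"

```text
time_s: 16.55
eef_pos: [561.4, 45.8, 214.1]
ee_rot: [0.001, 0.041, 0.999, -0.0]
force: [1.0, 0.1, -2.5]
grip_width: 0.717
grip_force: 44.7
```

Run:
```python
from h import *
W=ctrl.capture("wrist");W=ctrl.capture("wrist")
save(W,"w5")
s=ctrl.sense()
print(s["grip_force"],s["force"])
to(585,-46,215,175.5)
for n,z in dict(spindle_seat=42,green_roll_mid=218).items():
  l=ctrl.landmark_of(n,W)
  if l:print(n,round(l[0]["score"],2),np.round(l[0]["point"]),atz(W,l[0]["point"],z).round(1))
```

```text
44.77063983678818 [-0.43856318  1.20994957 -1.61796057]
t 16.65 tcp [561.9  43.3 213.7] yaw 175.0 tilt [ 0.001 -0.001 -1.   ] q6 -1.61 shift [-30.8 -87.   -1.1] az -0.009 wid 0.716
spindle_seat 0.62 [178. 202.] [588.4 -47.7  42. ]
```

View pics/w5.png

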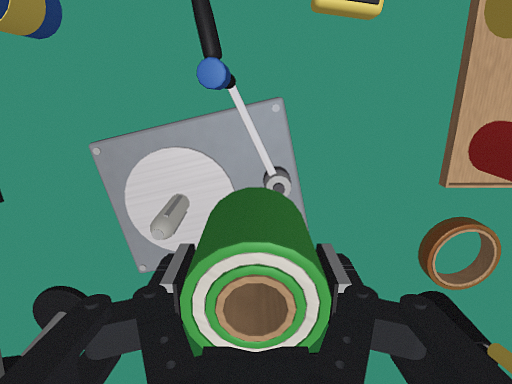

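Platter centred near (179,200), spindle tip near (159,231), and the held roll's bore ring near (256,308). Boss is at (279,181).

Run:
```python
from h import *
W=ctrl.capture("wrist")
for px,z in(((179,200),42),((185,201),42),((159,231),122),((156,233),122),((279,181),66),((256,308),257),((212,73),171)): print(px,atz(W,px,z).round(1))
P=lambda X:proj(W,X).round(1)
for v in((585,-46),(587,-49)): print('tip',P([*v,122]),'shoulder',P([*v,110]),'seat',P([*v,42]))
t=ctrl.sense()["eef_pos"];print(t.round(1),'rolltop at tcp',P([t[0],t[1],257]),'bottom',P([t[0],t[1],187]), P([t[0]-5,t[1],257]))
g=W["img"];C=cv2.resize(g[140:280,110:250],(560,560),interpolation=cv2.INTER_CUBIC)
cv2.imwrite("pics/c5.png",C[:,:,::-1])
```

```text
(179, 200) [584.4 -39.1  42. ]
(185, 201) [586.1 -32.6  42. ]
(159, 231) [584.4 -37.2 122. ]
(156, 233) [586.  -40.1 122. ]
(279, 181) [565.   71.1  66. ]
(256, 308) [561.1  47.7 257. ]
(212, 73) [466.8  30.5 171. ]
tip [149.  232.4] shoulder [153.5 226.6] seat [173. 201.]
tip [146.1 234.8] shoulder [150.6 228.9] seat [170.6 202.9]
[561.   47.6 213.7] rolltop at tcp [255.9 307.9] bottom [255.5 231.8] [254.8 297.5]
```

View pics/c5.png

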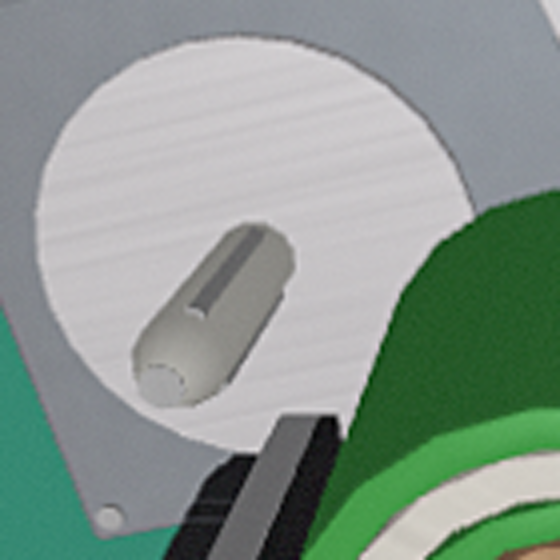

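Request:
send_rows --pt "0.2 -0.012 -0.034 0 0 0 0" --pt "0.2 -0.012 -0.034 0 0 0 0" --pt "0.2 -0.0087 -0.0232 0 0 0 0" --pt "0.2 0 0 0.02 0 0 0" --pt "0.2 0 0 0.02 0 0 0" --pt "0.2 0 0 0.01 0 0 0" --pt "0.2 0 0 0.01 0 0 0" --pt "0.2 0 0 0.01 0 0 0" --pt "0.2 0 0 0.005 0 0 0" --pt "0.2 0 0 0 0 0 0"

```text
time_s: 18.05
eef_pos: [586.2, -46.3, 138.1]
ee_rot: [-0.0, 0.041, 0.999, 0.0]
force: [-0.1, -0.3, -1.2]
grip_width: 0.72
grip_force: 44.8
```

Run:
```python
from h import *
to(586,-46,69,175.5);s=ctrl.sense();print(s["force"].round(1),s["wrist_torque"].round(2))
```

```text
t 18.05 tcp [586.2 -46.3 138.1] yaw 175.3 tilt [-0.  0. -1.] q6 -1.77 shift [ 0.2  0.3 69.1] az -0.004 wid 0.72
[-0.1 -0.3 -1.2] [0.04 0.02 0.01]
```

The roll bottom is already about 11 mm over the cone with no contact force, so I'm continuing slowly.

Request:
send_rows --pt "0.2 0 0 0.004 0 0 0" --pt "0.2 0 0 0.004 0 0 0" --pt "0.2 0 0 0.004 0 0 0" --pt "0.2 0 0 0.004 0 0 0" --pt "0.2 0 0 0.004 0 0 0" --pt "0.2 0 0 0.005 0 0 0" --pt "0.2 0 0 0.005 0 0 0" --pt "0.2 0 0 0.005 0 0 0" --pt "0.2 0 0 0.005 0 0 0" --pt "0.2 0 0 0 0 0 0"

```text
time_s: 19.3
eef_pos: [586.1, -46.3, 97.9]
ee_rot: [-0.0, 0.041, 0.999, 0.0]
force: [0.8, 0.4, -2.4]
grip_width: 0.72
grip_force: 44.8
```

Request:
send_rows --pt "0.2 0 0 0.005 0 0 0" --pt "0.2 0 0 0.005 0 0 0" --pt "0.2 0 0 0.005 0 0 0" --pt "0.2 0 0 0.004 0 0 0" --pt "0.2 0 0 0.003 0 0 0" --pt "0.2 0 0 0.002 0 0 0" --pt "0.2 0 0 0.002 0 0 0" --pt "0.2 0 0 0.001 0 0 0" --pt "0.2 0 0 0.001 0 0 0" --pt "0.2 0 0 0 0 0 0"

```text
time_s: 20.55
eef_pos: [586.2, -46.4, 70.3]
ee_rot: [-0.0, 0.041, 0.999, -0.0]
force: [-0.1, 1.4, -1.5]
grip_width: 0.72
grip_force: 44.8
```

Request:
send_rows --pt "0.2 0 0 0.001 0 0 0" --pt "0.2 0 0 0.001 0 0 0" --pt "0.2 0 0 0.001 0 0 0" --pt "0.2 0 0 0 0 0 0" --pt "0.2 0 0 0 0 0 0" --pt "0.2 0 0 0 0 0 0" --pt "0.2 0 0 0 0 0 0" --pt "0.2 0 0 0 0 0 0" --pt "0.2 0 0 0 0 0 0" --pt "0.2 0 0 0 0 0 0"

```text
time_s: 21.8
eef_pos: [586.4, -46.4, 69.2]
ee_rot: [0.0, 0.041, 0.999, -0.0]
force: [-7.8, 1.1, 14.1]
grip_width: 0.721
grip_force: 46.1
```

Contact with the platter at z≈69, so the roll is seated. Releasing and rising.

Request:
send_rows --pt "-0.6 0 0 -0.0005 0 0 0" --pt "-0.8 0 0 0 0 0 0" --pt "-1 0 0 0 0 0 0" --pt "-1 0 0 0 0 0 0" --pt "-1 0 0 -0.01 0 0 0" --pt "-1 0 0 -0.02 0 0 0" --pt "-1 0 0 -0.04 0 0 0" --pt "-1 0 0 -0.04 0 0 0" --pt "1 0 0 -0.03 0 0 0" --pt "1 0 0 0 0 0 0"

```text
time_s: 23.05
eef_pos: [587.1, -46.6, 210.7]
ee_rot: [0.003, 0.041, 0.999, -0.001]
force: [-0.5, -0.3, -0.7]
grip_width: 0.602
grip_force: 0.0
```

Run:
```python
from h import *
S=ctrl.capture("scene");W=ctrl.capture("wrist");T=ctrl.capture("top")
for nm,p in(("S",S),("W",W),("T",T)):
 for n,z in dict(green_roll_mid=77,tension_knob=155).items():
  l=ctrl.landmark_of(n,p)
  if l:print(nm,n,round(l[0]["score"],2),np.round(l[0]["point"]),atz(p,l[0]["point"],z).round(1))
to(459.5,41.5,210,112)
cv2.imwrite("pics/s6.png",np.hstack([cv2.resize(S["img"][150:270,200:320],(400,400),interpolation=cv2.INTER_CUBIC),cv2.resize(W["img"][:,:],(400,400))])[:,:,::-1])
```

```text
S green_roll_mid 0.76 [256. 216.] [585.  -53.7  77. ]
S tension_knob 0.82 [233. 162.] [476.7  30.6 155. ]
W green_roll_mid 0.75 [254. 185.] [587.5 -47.5  77. ]
W tension_knob 0.62 [360.  16.] [467.4  25.2 155. ]
t 23.5 tcp [586.1 -46.3 207.3] yaw 175.3 tilt [-0.001  0.    -1.   ] q6 -1.77 shift [133.5  77.   -2.6] az 1.104 wid -0.002
```

View pics/s6.png

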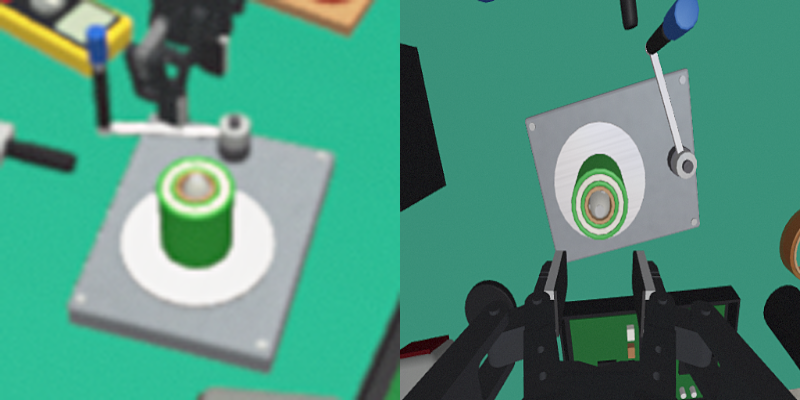

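The roll sits square on the spindle in both views. Next I go behind the knob to swing the arm back.

Request:
send_rows --pt "1 0.0456 0.0294 0 0 0 0" --pt "1 0.0456 0.0294 0 0 0 0" --pt "1 0.0455 0.0293 0 0 0 0" --pt "1 0 0 0 0 0 0.17" --pt "1 0 0 0 0 0 0.17" --pt "1 0 0 0 0 0 0.17" --pt "1 0 0 0 0 0 0.17" --pt "1 0 0 0 0 0 0.17" --pt "1 0 0 0.01 0 0 0.17" --pt "1 0 0 0.01 0 0 0.12"

```text
time_s: 24.75
eef_pos: [457.3, 52.8, 187.5]
ee_rot: [0.0, 0.576, 0.818, 0.0]
force: [-0.4, 0.2, -0.4]
grip_width: -0.003
grip_force: 0.0
```

Run:
```python
from h import *
T=ctrl.capture("top");S=ctrl.capture("scene");W=ctrl.capture("wrist")
for nm,p in(("S",S),("W",W),("T",T)):
  l=ctrl.landmark_of("tension_knob",p)
  if l:print(nm,round(l[0]["score"],2),np.round(l[0]["point"]),atz(p,l[0]["point"],155).round(1))
to(457,53,146,110)
```

```text
S 0.54 [228. 160.] [459.5  32.6 155. ]
t 25.05 tcp [457.5  52.7 188.2] yaw 110.0 tilt [ 0.001 -0.    -1.   ] q6 -0.49 shift [ 0.5 -0.4 42.2] az 0.001 wid -0.003
```

Request:
send_rows --pt "1 0.007 0 0 0 0 0" --pt "1 0 0 0.014 0 0 0" --pt "1 0 0 0.014 0 0 0" --pt "1 0 0 0.014 0 0 0" --pt "1 -0.006 0 0 0 0 0" --pt "1 -0.006 0 0 0 0 0" --pt "1 -0.0114 -0.0016 0 0 0 -0.1" --pt "1 -0.0114 -0.0016 0 0 0 -0.1" --pt "1 -0.0114 -0.0016 0 0 0 -0.1" --pt "1 -0.0114 -0.0016 0 0 0 -0.1"

```text
time_s: 26.3
eef_pos: [475.4, 4.4, 146.3]
ee_rot: [0.0, 0.399, 0.917, 0.0]
force: [-0.2, -0.5, 0.4]
grip_width: 0.0
grip_force: 0.3
```

Run:
```python
from h import *
W=ctrl.capture("wrist");T=ctrl.capture("top");S=ctrl.capture("scene")
for nm,p in(("S",S),("W",W),("T",T)):
  l=ctrl.landmark_of("tension_knob",p)
  if l:print(nm,round(l[0]["score"],2),np.round(l[0]["point"]),atz(p,l[0]["point"],155).round(1))
to(457,53,146)
```

```text
S 0.8 [230. 176.] [492.6 -15.9 155. ]
T 0.42 [340. 115.] [ 694.1 -218.6  155. ]
t 26.6 tcp [475.    5.4 146. ] yaw 132.8 tilt [ 0. -0. -1.] q6 -0.98 shift [47.2 19.1 -0. ] az None wid -0.002
```

Request:
send_rows --pt "1 -0.0114 -0.0016 0 0 0 -0.1" --pt "1 -0.0114 -0.0016 0 0 0 -0.1" --pt "1 -0.0114 -0.0016 0 0 0 -0.1" --pt "1 -0.0114 -0.0016 0 0 0 -0.1" --pt "1 -0.0114 -0.0016 0 0 0 -0.1" --pt "1 -0.0034 -0.0006 0 0 0 -0.03" --pt "1 -0.0034 -0.0006 0 0 0 -0.03" --pt "1 0 0 0 0 0 0" --pt "1 0 0 0 0 0 0" --pt "1 0 0 0 0 0 0"

```text
time_s: 27.85
eef_pos: [522.3, -37.2, 145.9]
ee_rot: [0.0, 0.131, 0.991, -0.0]
force: [0.2, 0.1, -0.4]
grip_width: 0.001
grip_force: 0.0
```

Run:
```python
from h import *
W=ctrl.capture("wrist");T=ctrl.capture("top");S=ctrl.capture("scene")
for nm,p in(("S",S),("W",W),("T",T)):
 for n,z in(("tension_knob",155),("green_roll_mid",77)):
  l=ctrl.landmark_of(n,p)
  if l:print(nm,n,round(l[0]["score"],2),np.round(l[0]["point"]),atz(p,l[0]["point"],z).round(1))
to(457,53,146);print(ctrl.sense()["force"].round(1))
save(W,"w7")
```

```text
S tension_knob 0.61 [243. 188.] [543.7 -42.  155. ]
S green_roll_mid 0.71 [259. 215.] [590.1 -48.4  77. ]
T tension_knob 0.2 [338. 114.] [ 697.3 -215.   155. ]
t 28.3 tcp [522.4 -37.3 145.8] yaw 164.9 tilt [ 0.  0. -1.] q6 -1.6 shift [86.6 70.2 -0.2] az None wid 0.002
[ 0.1 -1.7 -0.3]
```

Request:
send_rows --pt "1 -0.002 -0.0003 0 0 0 -0.018" --pt "1 -0.002 -0.0003 0 0 0 -0.018" --pt "1 -0.001 -0.0002 0 0 0 -0.009" --pt "1 -0.001 0 0 0 0 -0.009" --pt "1 0 0 0 0 0 0" --pt "1 0 0 0 0 0 0" --pt "1 0 0 0 0 0 0" --pt "1 0 0 0 0 0 0" --pt "1 0 0 0 0 0 0" --pt "1 0 0 0 0 0 0"

```text
time_s: 29.55
eef_pos: [528.0, -39.6, 145.8]
ee_rot: [-0.0, 0.104, 0.995, 0.0]
force: [0.0, -0.0, 0.1]
grip_width: -0.0
grip_force: 0.0
```

No contact yet, so I'm going on in small steps.

Request:
send_rows --pt "1 -0.001 0 0 0 0 -0.009" --pt "1 0 0 0 0 0 0" --pt "1 -0.001 0 0 0 0 -0.009" --pt "1 0 0 0 0 0 0" --pt "1 0 0 0 0 0 0" --pt "1 0 0 0 0 0 0" --pt "1 0 0 0 0 0 0" --pt "1 0 0 0 0 0 0" --pt "1 0 0 0 0 0 0" --pt "1 0 0 0 0 0 0"

```text
time_s: 30.8
eef_pos: [530.0, -40.0, 145.8]
ee_rot: [-0.0, 0.095, 0.995, -0.0]
force: [-0.4, 0.0, 0.5]
grip_width: 0.005
grip_force: 0.0
```

Request:
send_rows --pt "1 -0.001 0 0 0 0 0" --pt "1 0 0 0 0 0 0" --pt "1 -0.0005 0 0 0 0 0" --pt "1 0 0 0 0 0 0" --pt "1 0 0 0 0 0 0" --pt "1 0 0 0 0 0 0" --pt "1 0 0 0 0 0 0" --pt "1 0 0 0 0 0 0" --pt "1 0 0 0 0 0 0" --pt "1 0 0 0 0 0 0"

```text
time_s: 32.05
eef_pos: [531.5, -40.3, 145.8]
ee_rot: [0.0, 0.095, 0.995, -0.0]
force: [0.1, -0.6, -0.4]
grip_width: 0.003
grip_force: 0.0
```

Run:
```python
from h import *
W=ctrl.capture("wrist");S=ctrl.capture("scene")
for nm,p in(("S",S),("W",W)):
 for n,z in(("tension_knob",155),("green_roll_mid",77)):
  l=ctrl.landmark_of(n,p)
  if l:print(nm,n,round(l[0]["score"],2),np.round(l[0]["point"]),atz(p,l[0]["point"],z).round(1))
to(457,53,146);print(ctrl.sense()["force"].round(1))
A=S["img"][160:250,210:310];B=W["img"][100:384,130:400]
cv2.imwrite("pics/f.png",np.hstack([cv2.resize(A,(400,400),interpolation=cv2.INTER_CUBIC),cv2.resize(B,(380,400))])[:,:,::-1])
```

```text
S tension_knob 0.6 [242. 191.] [544.8 -51.9 155. ]
S green_roll_mid 0.68 [258. 213.] [584.6 -45.3  77. ]
t 32.35 tcp [531.5 -40.3 145.8] yaw 169.1 tilt [ 0. -0. -1.] q6 -1.68 shift [90.8 77.4 -0.2] az None wid -0.002
[-0.4  0.6  1.3]
```

View pics/f.png

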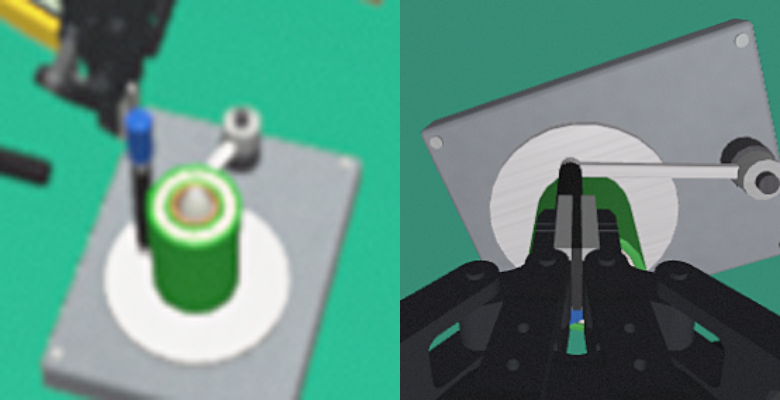

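The roller is close to the roll, but I feel no contact force yet. Continuing.

Request:
send_rows --pt "1 -0.001 0 0 0 0 0" --pt "1 0 0 0 0 0 0" --pt "1 -0.001 0 0 0 0 0" --pt "1 0 0 0 0 0 0" --pt "1 0 0 0 0 0 0" --pt "1 0 0 0 0 0 0" --pt "1 0 0 0 0 0 0" --pt "1 0 0 0 0 0 0" --pt "1 0 0 0 0 0 0" --pt "1 0 0 0 0 0 0"

```text
time_s: 33.6
eef_pos: [533.4, -40.6, 145.8]
ee_rot: [0.0, 0.095, 0.995, 0.0]
force: [-2.3, -0.7, 0.3]
grip_width: -0.001
grip_force: 0.7
```

Request:
send_rows --pt "1 -0.0005 0 0 0 0 0" --pt "1 0 0 0 0 0 0" --pt "1 -0.0005 0 0 0 0 0" --pt "1 0 0 0 0 0 0" --pt "1 0 0 0 0 0 0" --pt "1 0 0 0 0 0 0" --pt "1 0 0 0 0 0 0" --pt "1 0 0 0 0 0 0" --pt "1 0 0 0 0 0 0" --pt "1 0 0 0 0 0 0"

```text
time_s: 34.85
eef_pos: [534.4, -40.8, 145.8]
ee_rot: [0.0, 0.095, 0.995, 0.0]
force: [-2.4, -2.5, 0.7]
grip_width: -0.001
grip_force: 0.9
```

Request:
send_rows --pt "1 -0.0007 0 0 0 0 0" --pt "1 0 0 0 0 0 0" --pt "1 -0.0008 0 0 0 0 0" --pt "1 0 0 0 0 0 0" --pt "1 0 0 0 0 0 0" --pt "1 0 0 0 0 0 0" --pt "1 0 0 0 0 0 0" --pt "1 0 0 0 0 0 0" --pt "1 0 0 0 0 0 0" --pt "1 0 0 0 0 0 0"

```text
time_s: 36.1
eef_pos: [535.0, -41.0, 145.8]
ee_rot: [-0.001, 0.095, 0.995, 0.0]
force: [-8.9, -0.8, 4.3]
grip_width: 0.002
grip_force: 4.2
```

Firm contact at 9 N. Backing off straight away from the knob, then up.

Request:
send_rows --pt "1 0.002 0 0 0 0 0" --pt "1 0.01 0 0 0 0 0" --pt "1 0.02 0 0 0 0 0" --pt "1 0.02 0 0 0 0 0" --pt "1 0 0 -0.04 0 0 0" --pt "1 0 0 -0.05 0 0 0" --pt "1 0.03 0.05 -0.02 0 0 0" --pt "1 0.03 0.05 0 0 0 0" --pt "1 0 0.05 0 0 0 0" --pt "1 0 0 0 0 0 0"

```text
time_s: 37.35
eef_pos: [453.9, 129.9, 255.9]
ee_rot: [0.0, 0.093, 0.996, 0.0]
force: [0.9, -1.3, -0.1]
grip_width: -0.001
grip_force: 0.0
```

Run:
```python
from h import *
T=ctrl.capture("top");S=ctrl.capture("scene");W=ctrl.capture("wrist")
for nm,p in(("S",S),("W",W),("T",T)):
 for n,z in(("tension_knob",155),("green_roll_mid",77),("core_mid",25)):
  l=ctrl.landmark_of(n,p)
  if l:print(nm,n,round(l[0]["score"],2),np.round(l[0]["point"]),atz(p,l[0]["point"],z).round(1))
h=cv2.cvtColor(T["img"],cv2.COLOR_RGB2HSV);m=cv2.inRange(h,(100,120,60),(130,255,255));n,l,s,c=cv2.connectedComponentsWithStats(m)
for i in range(1,n):
    if s[i,4]>15 and 240<c[i,0]<290: print('blue',s[i],atz(T,c[i],165).round(1))
cv2.imwrite("pics/g.png",np.hstack([cv2.resize(S["img"][160:250,210:310],(400,400),interpolation=cv2.INTER_CUBIC),cv2.resize(T["img"][130:220,210:310],(400,400),interpolation=cv2.INTER_CUBIC)])[:,:,::-1])
```

```text
S tension_knob 0.74 [245. 192.] [553.4 -52.1 155. ]
S green_roll_mid 0.83 [256. 212.] [577.9 -43.6  77. ]
S core_mid 0.66 [174. 304.] [ 499.8 -341.2   25. ]
W tension_knob 0.63 [101. 320.] [555.4 -48.7 155. ]
W green_roll_mid 0.86 [141. 301.] [593.5 -48.3  77. ]
W core_mid 0.65 [143. 114.] [371.2   5.8  25. ]
T tension_knob 0.88 [271. 173.] [555.6 -52.5 155. ]
T green_roll_mid 0.59 [266. 170.] [582.9 -45.6  77. ]
T core_mid 0.8 [385. 197.] [ 516.9 -355.    25. ]
blue [266 170   8  10  60] [550.2 -48.4 165. ]
```

View pics/g.png

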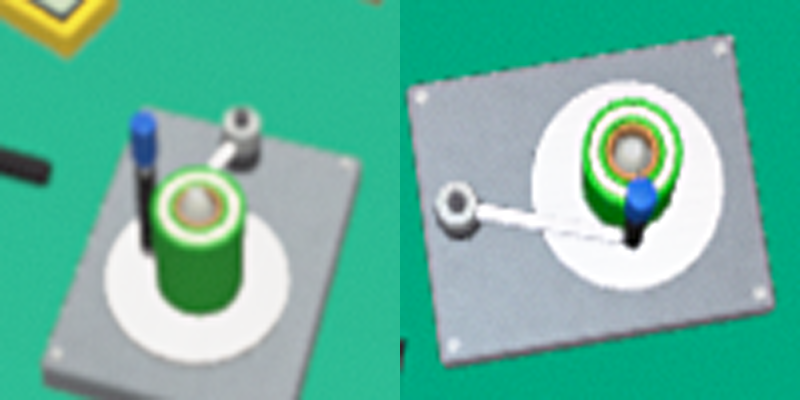

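The roller touches the roll in both views. The knob has come back to about 10 mm short of its starting place, and the core is in the bin. Handing in.

```bash
python3 -c "
from rig import ctrl
print(ctrl.finish_job())"
```

```text
the job is handed in; nothing more can be done
None
```

I handed the job in at about 38 s, no verdict returned: the spent core is in the scrap bin, the green roll is fully down on the spindle, and the tension roller is resting against it.

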